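# Release a spring-loaded battery pack and trap it with the other finger

## Task

The cordless blender's battery is charged: press the release button of the charging dock with one fingertip, with the other finger standing ready in front of the battery pack, so that the pack that the spring kicks out is trapped between that finger and the spring, clearly sprung out of its seat but still on the dock, before it shoots away over the worktop. Nothing is grasped: do not pinch, lift or tip the pack, and leave the mug, salt shaker, spice jar and spoon where they stand. Finish while holding the pack there with the finger, pressed by its spring.

Things in the scene. Friction and masses are not known exactly. Their poses are not given: they have to be found in the camera images.
- charging_dock: Grey charging dock, fixed, 112 by 90 (y), all in mm. Origin: on its underside, below the seated pack's rear face; z up; the pack is kicked out towards its -x, the open front. Rear block (x +4 to +50) with the release button, top at z = 27. The pack sits before it on a slippery deck at z = 8 that ends at x = -62, between cheeks 29 high (inner faces y = +-38.7), then rails 15 high. No stop in front.
- battery_pack: Loose black battery pack, 28 (x) by 74 (y) by 46 mm (z), 0.17 kg. Origin: centre of its underside; axes as the dock's. Seated, its origin is at dock x -14, z 8 mm: rear face x = 0, front face x = -28, top z = 54. A catch at its front foot holds it against a spring pusher (5 N seated, 2 N after its 40 mm stroke), which would shoot it off the dock within 0.2 s.
- button_top (a point): Centre of the top of the release button, a black ribbed pad 29 (dock x) by 32 (dock y) mm on the rear block, at dock x = +18, y = 0, z = 33 mm when up. It lies 18 mm behind the seated pack's rear face and 46 mm behind its front face; the pack stands 21 mm higher than the button.
- release (a joint): Travel of the release button, m: 0 up, 0.006 fully down (flush with the rear block). It takes 1.5 N to start and about 5 N to go fully down; the catch lets go of the pack at about 4 mm, and the button springs up when let go.
- pack_front (a point): Centre of the pack's front face (23 mm above its underside), the face that the trapping finger meets.
- mug: Bystander: small striped mug, 60 x 83 x 49 mm, to the left of the dock. Origin: centre of the underside.
- salt_shaker: Bystander: salt shaker, 44 mm across, 90 mm high, behind the dock. Origin: centre of the underside.
- spice_jar: Bystander: spice jar with a red lid, 45 mm across, 106 mm high, behind the dock. Origin: centre of the underside.
- dessert_spoon: Bystander: steel spoon, 188 x 39 x 16 mm, lying in front of the chopping board. Origin: centre of the underside.
Things that resemble listed ones, but are neither listed nor needed, are in the scene too. There is more than one size of the battery_pack; the job needs the larger.

How it is judged (in metres and radians):
On the way, in this order (a step that is already met when the one before it is completed fails the run):
1. the release button is pressed (value of joint release above 0.0025 m).
2. the pack has sprung at least 6 mm out and rests against a finger, on the dock (x of battery_pack in the frame of charging_dock below -0.02 m and contact force between the fingers and battery_pack above 0.3 N), for 0.3 s.
At the end, for the whole second after the job is handed in: The pack stands upright (within 0.2 rad) and still on the dock's deck, sprung 6 to 42 mm out of its seat, with a finger bearing on it with 0.3 to 15 N (the spring gives 1 to 5 N; a pinch gives more), held so through the last second (all of step 2 and x of battery_pack in the frame of charging_dock above -0.056 m and z of battery_pack in the frame of charging_dock below 0.013 m and angle between battery_pack's own z axis and vertical below 0.2 rad and contact force between the fingers and battery_pack below 15 N and linear speed of battery_pack below 0.02 m/s); the arm keeps its last pose, push and grip.
It fails at once if the pack slides away, more than 55 mm out of its seat (x of battery_pack in the frame of charging_dock below -0.069 m).
It fails at once if the pack is lifted more than 8 mm off the dock (z of battery_pack in the frame of charging_dock above 0.016 m).
It fails at once if the pack is tipped by more than 0.35 rad (angle between battery_pack's own z axis and vertical above 0.35 rad).
It fails at once if a bystander is moved more than 15 mm (distance of any of mug, salt_shaker, spice_jar, dessert_spoon from where it was at the start of the episode above 0.015 m).
It also fails if it takes over 29 s, if anything falls off the work surface, if the arm or the gripper's body presses on something with over 40 N, if the wrist force passes 120 N, or if a joint passes its speed limit or range.

## Robot

A 6-joint arm with a two-finger parallel gripper is mounted at the origin on a cart in front of the work surface, level with it; the furniture and walls round the work are solid. World frame = base frame: x ahead of the robot, y to its left, z up, the work surface at z = 0. Lengths are in mm, angles in rad, forces in N, time in s.
With the tool pointing down it reaches from about 300 to 875 mm from the base axis. Payload 4.2 kg.
Tool frame: the origin (TCP) lies midway between the tips of the shut fingers; the grasp point (between the pads) lies 19 mm behind it (ctrl.grip_point_offset is the distance from the TCP to the grasp point, in mm); z points along the fingers, y is the line along which they close (so a half turn about z gives the same grasp; the last joint's range is limited). The gripper opens to 85 mm and grips with 20 to 120 N. Pads are 22 mm wide; open, the fingers measure 114 mm over their backs; the gripper's body (76 mm by 85 mm) begins 54 mm behind the grasp point. The pads swing forward as they close: fully open they stand 13 mm farther back than shut.
Start: joints at [-1.357, 0.32, 1.565, -0, 1.257, -0.02], TCP at [133.215, -559.37, 231.338] pointing down, gripper open.
Joint ranges: [-3.11, 3.11], [-0.84, 2.01], [0.21, 2.61], [-1.34, 4.49], [0.05, 2.63], [-2.56, 2.56]. Speed limits (rad/s): [2.57, 2.57, 3.14, 3.14, 3.14, 3.14].

## Interface

Orientations are given as a 3x3 rotation matrix whose columns are the frame's x, y, z axes.
In Python, from rig import ctrl gives the robot as it stands.
- The arm moves only by the shell command python3 -m handwheel 'ROWS' [FORCE]. ROWS is a JSON object of lists of equal length, an entry for each row: "fingers": the closure, from 0 (fully open) to 1 (shut); "linear": the shift along the tool's x, y, z in cm, a list of three; "rotation": the turn, a rotation vector about the tool's x, y, z in rad, a list of three. In form: {"fingers": [fingers, ...], "linear": [[dx, dy, dz], ...], "rotation": [[rx, ry, rz], ...]}. A call has 1 to 12 rows; each row is the pose to reach, as a shift and turn from the pose commanded when the call began, along the tool's axes at that moment; what a row does not reach only later rows make up. A row lasts 1/12 s, in which the tool goes at most 41.7 mm and 7.16 degrees, less where a joint would pass 70% of its speed; a pose out of reach is approached as far as the arm can. A call with a gripper value outside its range is refused whole. The fingers move at their own pace and stop on an object; FORCE is the grip in N (left out, the last holds). Time passes only in rows, so rows that repeat a pose let the fingers close. It gives the time, the measured TCP pose, the force, the opening and the grip force at its end, in the units of the state.
- ctrl.observe(): the state, without advancing time (a new reading comes with each control period).
- ctrl.snapshot(name): name is "scene" or "top" or "wrist"; returns a dict with "image" (420x560x3 uint8, red, green, blue), "K" (3x3 intrinsics, pixels), "distortion" ([k1, k2, p1, p2, k3] as OpenCV has them; the pictures are not rectified), "pose" (4x4, takes a point from camera to world coordinates). Camera axes: x right, y down, z forward; pixel columns grow to the right and rows downward; lengths in mm; the calibration is good to about 2 mm. A picture is of the moment at which its call begins. There is no depth.
- ctrl.hand_in(): hands the job in; it is judged then, once.
Trained networks look in the newest picture that a camera, given by its name, has taken for a name from the list of things; names that differ only in an ending like _2 or _b are one class to them, and where a whole thing is asked for, a point or a joint stands for the part that bears it (a point fixed in the world has none). Each returns a list of dicts, best first, with "score" (0 to 1); they miss things now and then, are a little off and sometimes report something else, mostly with a low value. They report only what shows in the picture. A call takes as long as a camera call. They do not tell look-alikes from the thing itself.
- ctrl.recognise(camera, label): "centre" ([x, y, z] in mm, in world coordinates, good to about 4 mm: the middle of the surface that is visible of it).
The state is a dict: "time": time; "qpos": joint angles; "joint_velocities": joint speeds; "tau": joint torques, N m; "tcp_pos": TCP position; "tcp_rot": TCP orientation; "ft_force": force on the tool from outside, world axes, zero at the start; "torque": the same for the moment, N m; "grip_width": finger opening in mm; "grasp_force": force on a finger pad.
Only numpy, scipy, OpenCV 4.12 (cv2) and the standard library are available. Lean on these libraries where they do the work, as an engineer would, in place of code of your own. Each camera call takes 0.05 s, during which the arm holds its last target. There are 200 camera calls.

## Working session

There is one attempt and no reset: what is moved stays moved. The work goes in short steps, Python scripts to look and compute and a shell command to move; the robot and the scene stay as the last step left them, time stands still between calls to the robot, and variables do not carry over. Pictures are saved under pics/ and viewed, at most 10 in all, crops included, and the job is handed in when it is done.

```bash
mkdir -p pics; ls; python3 - <<'E'
from rig import ctrl
import cv2
for c in ("scene","top"):
    s=ctrl.snapshot(c); cv2.imwrite(f"pics/{c}0.png",s["image"][:,:,::-1])
    print(c,s["K"],s["distortion"],s["pose"])
    for l in ("charging_dock","battery_pack","button_top","mug","salt_shaker","spice_jar","dessert_spoon"):
        print(l,[(r["centre"],r["score"]) for r in ctrl.recognise(c,l)])
o=ctrl.observe();print(o["time"],o["tcp_pos"],o["tcp_rot"],o["grip_width"])
E
```

```text
pics
scene [[502.91146849   0.         275.61139129]
 [  0.         502.91146849 211.33817819]
 [  0.           0.           1.        ]] [-0.08398062  0.          0.          0.          0.        ] [[-8.01537897e-01 -3.08377430e-01  5.12289333e-01 -3.24488408e+00]
 [-5.97745070e-01  3.91142581e-01 -6.99791621e-01  9.70075772e+02]
 [ 1.54217698e-02 -8.67127927e-01 -4.97846690e-01  6.11564433e+02]
 [ 0.00000000e+00  0.00000000e+00  0.00000000e+00  1.00000000e+00]]
charging_dock [([490.6, 282.1, 8.8], 0.92), ([646.8, 380.0, 47.2], 0.31)]
battery_pack [([498.3, 276.4, 38.8], 0.87), ([523.9, 403.6, 22.0], 0.61)]
button_top []
mug [([487.8, 544.1, 30.5], 0.62)]
salt_shaker [([645.8, 381.8, 46.0], 0.95)]
spice_jar [([645.4, 446.9, 69.1], 0.82), ([489.6, 280.2, 7.1], 0.4)]
dessert_spoon [([476.0, -58.8, 8.8], 0.66)]
top [[442.41808814   0.         280.46462008]
 [  0.         442.41808814 214.52478678]
 [  0.           0.           1.        ]] [-0.032753  0.        0.        0.        0.      ] [[-2.49533660e-01 -8.98062685e-01  3.62237996e-01  1.55673814e+02]
 [-9.68320095e-01  2.35053738e-01 -8.42966970e-02  3.07069145e+02]
 [-9.44167675e-03 -3.71797194e-01 -9.28265965e-01  1.14742570e+03]
 [ 0.00000000e+00  0.00000000e+00  0.00000000e+00  1.00000000e+00]]
charging_dock [([507.2, 263.5, 27.3], 0.78)]
battery_pack [([503.2, 263.3, 53.2], 0.87), ([524.4, 392.5, 33.4], 0.73)]
button_top [([533.4, 250.1, 31.4], 0.65)]
mug [([491.8, 551.3, 29.2], 0.86)]
salt_shaker []
spice_jar [([646.1, 434.1, 96.1], 0.8)]
dessert_spoon [([477.2, -60.2, 3.9], 0.79)]
0.8 [ 133.21718065 -559.35607874  231.33433544] [[ 9.72795719e-01  2.31664605e-01  1.33578982e-05]
 [ 2.31664606e-01 -9.72795717e-01 -6.08725086e-05]
 [-1.10749955e-06  6.23110679e-05 -9.99999998e-01]] 85.47066855346101
```

View pics/scene0.png

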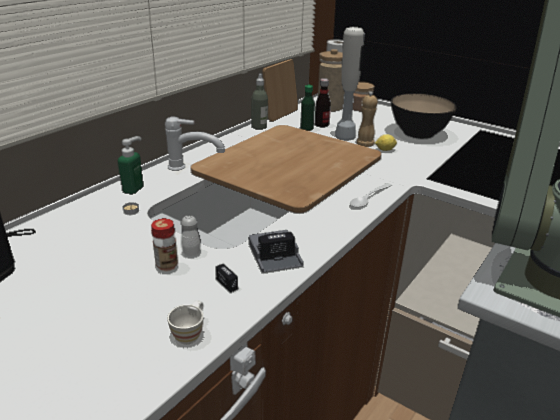

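View pics/top0.png

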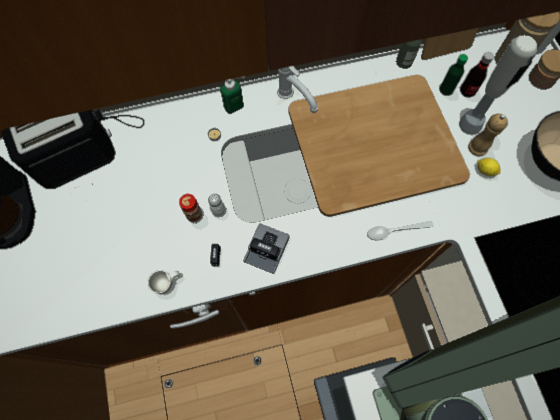

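Candidates for the pack: the one seated in the dock at top (265,245) / scene (277,245), and the small loose block at top (215,255) / scene (227,277). The description (larger, on the dock) picks the first. I'll check it in a close crop.

```bash
python3 - <<'E'
import cv2,numpy as np
a=cv2.imread("pics/scene0.png")[220:280,235:315];b=cv2.imread("pics/top0.png")[215:280,235:300]
cv2.imwrite("pics/crop0.png",np.hstack([cv2.resize(a,(400,300),interpolation=2),cv2.resize(b,(300,300),interpolation=2)]))
E
```

```text
(no output)
```

View pics/crop0.png

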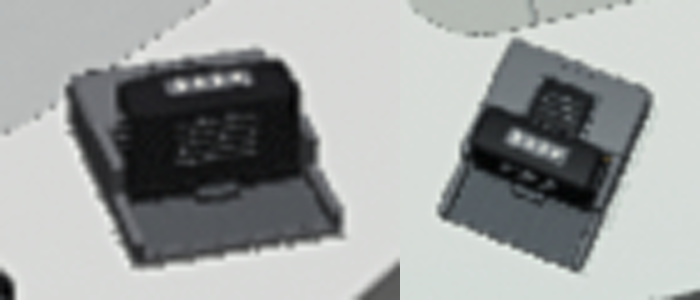

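The crop confirms it: a large pack seated in the dock, button behind it, open front toward lower-left in the top view. Next I'll fit the dock pose from its corners.

```bash
cat > h.py <<'E'
import numpy as np,cv2
from scipy.optimize import least_squares
def proj(s,P):
    T=np.linalg.inv(np.array(s["pose"])); r,_=cv2.Rodrigues(T[:3,:3])
    return cv2.projectPoints(np.array(P,float),r,T[:3,3],np.array(s["K"]),np.array(s["distortion"]))[0][:,0]
def world(p,P):
    c,s=np.cos(p[2]),np.sin(p[2]); P=np.array(P,float)
    return P@np.array([[c,s,0],[-s,c,0],[0,0,1]])+[p[0],p[1],0]
def fit(obs,p0):
    return least_squares(lambda p:np.concatenate([(proj(s,world(p,P))-np.array(U)).ravel() for s,P,U in obs]),p0,x_scale=[10,10,.1])
def draw(s,p,off=0):
    im=np.ascontiguousarray(s["image"][:,:,::-1])
    def box(a,b,col):
        L=[[x,y,z] for x in(a[0],b[0]) for y in(a[1],b[1]) for z in(a[2],b[2])]
        U=proj(s,world(p,L))
        for i in range(8):
            for k in(1,2,4):
                if not i&k: cv2.line(im,*[tuple(int(round(v*16)) for v in U[j]) for j in(i,i|k)],col,1,cv2.LINE_AA,4)
    box((4,-45,0),(50,45,27),(0,255,0)); box((-62,-45,0),(4,45,8),(255,200,0)); box((-28+off,-37,8),(off,37,54),(0,0,255)); box((3.5,-16,27),(32.5,16,33),(0,255,255))
    return im
E
python3 - <<'E'
from h import *
from rig import ctrl
t=ctrl.snapshot("top");s=ctrl.snapshot("scene")
P=[[50,45,27],[50,-45,27],[-62,-45,15],[-62,45,15]]
Ut=np.array([[110,40],[250,95],[182,265],[40,212]])/4.615+[235,215]-.4
Ps=[[50,45,27],[50,-45,27],[-62,-45,0],[-62,45,0]]
Us=np.array([[70,80],[262,50],[343,235],[135,265]])/5+[235,220]-.4
f=fit([(t,P,Ut),(s,Ps,Us)],[500,265,-.3]);print(f.x,f.fun.round(1))
for o in [(t,P,Ut)],[(s,Ps,Us)]: print(fit(o,f.x).x)
a=draw(s,f.x)[220:280,235:315];b=draw(t,f.x)[215:280,235:300]
cv2.imwrite("pics/fit0.png",np.hstack([cv2.resize(a,(400,300),interpolation=2),cv2.resize(b,(300,300),interpolation=2)]))
w=ctrl.snapshot("wrist")
T=ctrl.observe();R=np.array(T["tcp_rot"]);W=np.array(w["pose"])
print("cam in tool",R.T@(W[:3,3]-T["tcp_pos"]),R.T@W[:3,:3],w["K"])
E
```

```text
[518.54515991 260.45794128  -0.63428827] [ 0.7 -0.9  1.2 -1.3  0.3  0.9 -0.4  0.1 -1.1 -0.9  0.1 -0.8  0.5  1.2
 -0.2  2.5]
[518.17453175 261.80593326  -0.62895537]
[519.69415388 258.29851773  -0.63894768]
cam in tool [  69.63354352   -0.18479485 -143.34935234] [[-5.08063616e-04 -9.61368323e-01 -2.75264761e-01]
 [ 9.99999858e-01 -5.32523335e-04  1.41228456e-05]
 [-1.60162165e-04 -2.75264715e-01  9.61368458e-01]] [[299.37444833   0.         279.30357149]
 [  0.         299.37444833 208.3382291 ]
 [  0.           0.           1.        ]]
```

View pics/fit0.png

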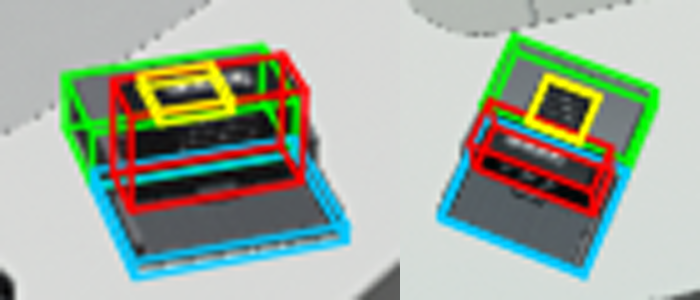

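The corner fit agrees within about 1 px: dock at (518.5, 260.5), yaw -0.634. I'll move to a hover over the dock in two calls, turning the tool so its y axis lies along dock x.

```bash
python3 -m handwheel '{"fingers":[0,0,0,0,0,0,0,0,0,0,0,0],"linear":[[1.5,-2,0],[4,-5,0],[6.5,-8.4,0.3],[9,-11.7,0.5],[11.5,-15,0.7],[14,-18.2,0.9],[16.5,-21.5,1],[19,-24.7,1.1],[21.5,-28,1.2],[24,-31.2,1.3],[26,-34,1.4],[27.7,-36,1.5]],"rotation":[[0,0,0],[0,0,0],[0,0,0],[0,0,0],[0,0,0],[0,0,0],[0,0,0],[0,0,0],[0,0,0],[0,0,0],[0,0,0],[0,0,0]]}' 40
python3 -m handwheel '{"fingers":[0,0,0,0,0,0,0,0,0,0,0,0],"linear":[[1.5,-2,0],[4,-5,0],[6.5,-8.4,0.3],[9,-11.7,0.5],[11.5,-15,0.7],[14,-18.2,0.9],[16.5,-21.5,1],[19,-24.7,1.1],[21.5,-28,1.2],[24,-31.2,1.3],[26,-34,1.4],[27.8,-36,1.5]],"rotation":[[0,0,-0.05],[0,0,-0.1],[0,0,-0.16],[0,0,-0.22],[0,0,-0.28],[0,0,-0.34],[0,0,-0.4],[0,0,-0.46],[0,0,-0.52],[0,0,-0.58],[0,0,-0.64],[0,0,-0.703]]}'
python3 - <<'E'
from h import *
from rig import ctrl
w=ctrl.snapshot("wrist");o=ctrl.observe();print(o["time"],o["tcp_pos"],o["tcp_rot"],o["ft_force"],o["qpos"])
im=draw(w,[518.5,260.5,-.634])
cv2.imwrite("pics/w1.png",np.hstack([w["image"][:,:,::-1],im])[:, :]) if 0 else cv2.imwrite("pics/w1.png",w["image"][:,:,::-1])
cv2.imwrite("pics/w1d.png",im); print(proj(w,world([518.5,260.5,-.634],[[50,45,27],[50,-45,27],[-62,-45,15],[-62,45,15]])))
for l in("charging_dock","battery_pack","button_top","pack_front"):print(l,[(r["centre"],r["score"]) for r in ctrl.recognise("wrist",l)])
E
```

```text
time: 1.95
tcp_pos: [319.4, -142.5, 216.5]
tcp_rot: [[0.972, 0.233, 0.001], [0.233, -0.972, 0.0], [0.001, 0.0, -1.0]]
ft_force: [0.4, -0.1, -0.1]
grip_width: 85.7
grasp_force: 0.0
time: 2.95
tcp_pos: [506.8, 272.7, 201.0]
tcp_rot: [[0.588, 0.809, 0.0], [0.809, -0.588, 0.001], [0.001, -0.0, -1.0]]
ft_force: [-0.1, -0.4, 0.0]
grip_width: 86.0
grasp_force: 0.0
3.0 [509.41145192 276.18641806 200.63130447] [[ 5.85777076e-01  8.10465704e-01  3.24960148e-03]
 [ 8.10453898e-01 -5.85786085e-01  4.37508892e-03]
 [ 5.44943085e-03  7.08253929e-05 -9.99985149e-01]] [3.01004311 4.48545146 1.31728135] [0.47564343 0.34474369 1.60678568 0.00259175 1.18517214 1.10052389]
[[343.51846983 150.6290667 ]
 [338.48523385 231.56568514]
 [240.50478145 227.56107529]
 [237.92432791 149.16793275]]
charging_dock [([523.1, 261.4, 28.2], 0.95)]
battery_pack [([525.3, 400.7, 28.0], 0.78), ([505.3, 274.3, 53.5], 0.58)]
button_top [([527.6, 251.1, 34.0], 0.55)]
pack_front [([532.1, 394.6, 32.3], 0.95), ([507.8, 274.3, 54.1], 0.87)]
```

View pics/w1d.png

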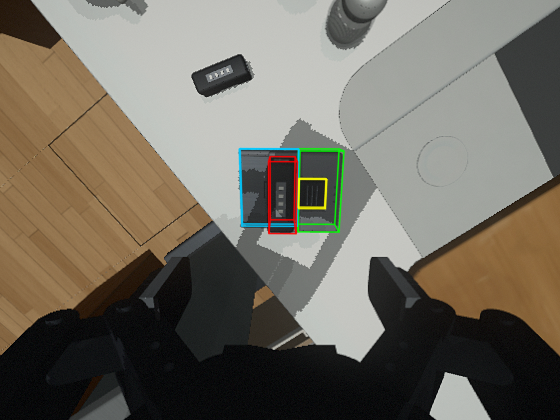

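The wrist view shows the overlay on the dock (about (240–345, 148–232)) roughly right, but it was taken before the arm settled. I'll set the fingers, descend a bit, settle and refine.

```bash
python3 -m handwheel '{"fingers":[0.4,0.4,0.4,0.4,0.4,0.4],"linear":[[0,0,1.5],[0,0,3.5],[0,0,5],[0,0,6],[0,0,6],[0,0,6]],"rotation":[[0,0,0],[0,0,0],[0,0,0],[0,0,0],[0,0,0],[0,0,0]]}'
python3 - <<'E'
from h import *
from rig import ctrl
w=ctrl.snapshot("wrist");o=ctrl.observe();print(o["time"],o["tcp_pos"],o["tcp_rot"],o["ft_force"],o["grip_width"])
p=[518.5,260.5,-.634]
cv2.imwrite("pics/w2raw.png",w["image"][:,:,::-1])
im=w["image"][:,:,::-1]
U=proj(w,world(p,[[0,0,30]]))[0].astype(int);print(U)
x0,y0=U[0]-100,max(U[1]-90,0)
c=cv2.resize(np.ascontiguousarray(im)[y0:y0+180,x0:x0+200],None,fx=4,fy=4,interpolation=2)[:600]
cv2.imwrite("pics/w2.png",cv2.resize(np.ascontiguousarray(im)[y0:y0+150,x0:x0+200],(800,600),interpolation=2));print(x0,y0)
E
```

```text
time: 3.7
tcp_pos: [506.2, 268.9, 141.5]
tcp_rot: [[0.593, 0.805, -0.0], [0.805, -0.593, -0.0], [-0.0, 0.0, -1.0]]
ft_force: [0.8, -0.2, 0.3]
grip_width: 51.3
grasp_force: 0.0
3.75 [506.70911443 269.27581229 142.18055441] [[ 5.93078945e-01  8.05143348e-01  1.24689057e-03]
 [ 8.05143536e-01 -5.93079813e-01  4.71284019e-04]
 [ 1.11895682e-03  7.24417250e-04 -9.99999112e-01]] [-0.40902822 -0.5151324   0.22831373] 51.433659425119764
[296 204]
196 114
```

View pics/w2.png

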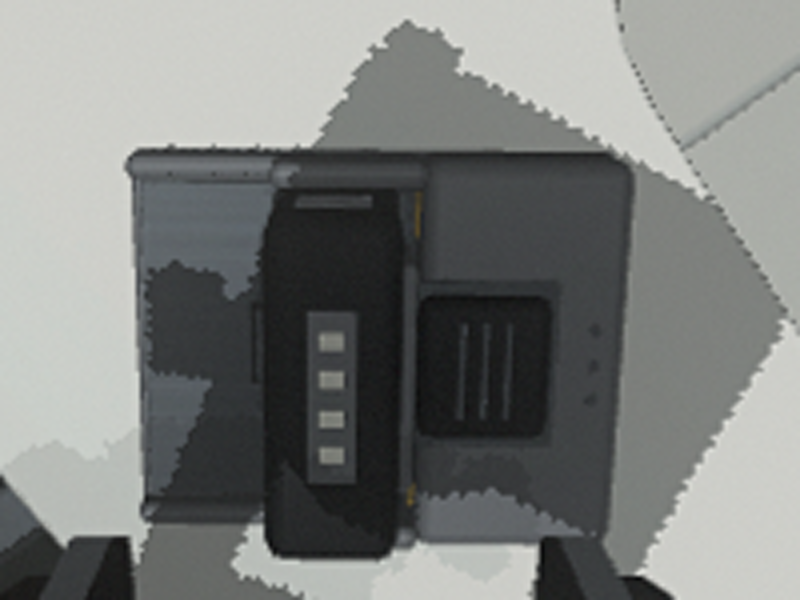

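The crop shows the pack top at (268–402, 195–556), the button at (418–552, 297–437), the dock corners, and the two fingertips at the bottom, about (100,540) and (570,540). I'll refit from these.

```bash
python3 - <<'E'
from h import *
from rig import ctrl
w=ctrl.snapshot("wrist");o=ctrl.observe();print(o["time"],o["tcp_pos"])
P=[[50,45,27],[50,-45,27],[-62,45,15],[-62,-45,15],[18,0,33],[32.5,0,33],[3.5,0,33],[0,0,54],[-28,0,54],[-14,37,54],[-14,-37,54]]
U=np.array([[632,153],[607,541],[130,155],[143,521],[484,367],[550,367],[418,367],[401,367],[267,367],[335,192],[332,557]])/4+[196,114]-.4
f=fit([(w,P,U)],[518.5,260.5,-.634]);print(f.x,(f.fun.reshape(-1,2)*4).round(1).tolist())
p=f.x
R=np.array(o["tcp_rot"])
for n,q in(("button",[18,0,33]),("TCPgoal",[-15.5,0,33])):
    W=world(p,[q])[0];print(n,W,R.T@(W-o["tcp_pos"]))
print("yaw err of tool y",np.arctan2(R[1,1],R[0,1])-p[2])
im=draw(w,p)[114:264,196:396];cv2.imwrite("pics/w3.png",cv2.resize(im,(800,600),interpolation=2))
# where inner finger tips should project if gap 51.4 at tip, depth d behind TCP
for d in(0,4,8):
    print(d,proj(w,[np.array(o["tcp_pos"])+R@np.array([11,s*25.7,-d]) for s in(-1,1)]))
E
```

```text
3.8 [506.93963155 269.5235448  142.48509741]
[519.32372218 262.65937093  -0.64322405] [[6.0, -3.7], [1.3, -1.1], [-8.2, -14.6], [-6.1, -4.2], [-1.5, -7.5], [-1.1, -7.0], [-1.8, -8.0], [4.6, 18.7], [-0.4, 17.7], [2.7, 9.1], [2.7, -2.5]]
button [533.72671382 251.86336094  33.        ] [  1.46094064  31.9223313  109.52281426]
TCPgoal [506.92114604 271.95593508  33.        ] [  1.74961932  -1.57640549 109.48679006]
yaw err of tool y 0.008615419548776093
0 [[229.72040349 241.0959219 ]
 [329.86998474 241.05326715]]
4 [[228.4429411  244.14046585]
 [331.16088929 244.0976758 ]]
8 [[227.09834204 247.34517672]
 [332.51965755 247.30229548]]
```

```bash
python3 - <<'E'
import cv2
im=cv2.imread("pics/w2raw.png");cv2.imwrite("pics/w4.png",cv2.resize(im[225:375,180:380],(800,600),interpolation=2))
E
```

```text
(no output)
```

View pics/w4.png

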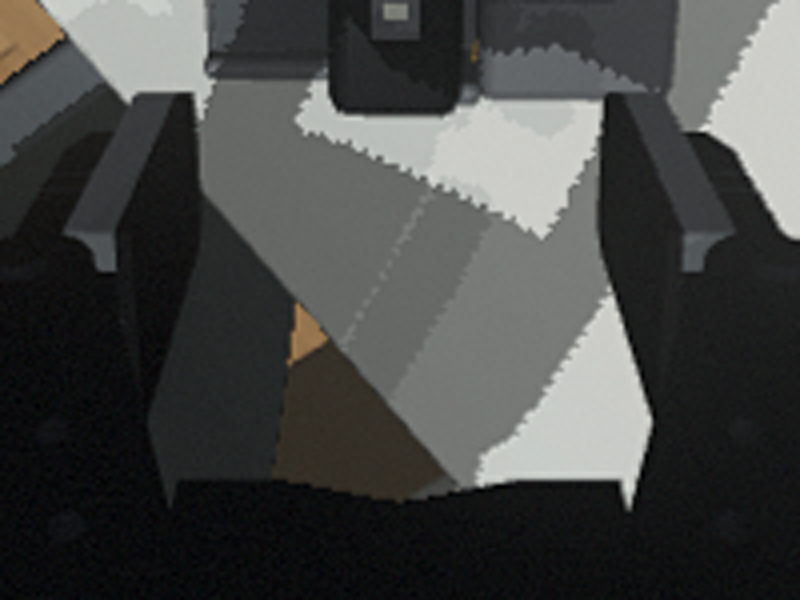

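Tips sit about 6 mm behind the TCP at this opening, and each is about 8 mm thick. Plan: opening about 54 mm, TCP at dock x ≈ -15, so finger A lands at +12 to +20 on the button and finger B's pad at about -42 (pack ≈ 14 mm out). Descend now.

```bash
python3 -m handwheel '{"fingers":[0.37,0.37,0.37,0.37,0.37,0.37,0.37,0.37,0.37,0.37],"linear":[[0.1,-0.05,0.5],[0.17,-0.1,2],[0.17,-0.1,4],[0.17,-0.1,6],[0.17,-0.1,8],[0.17,-0.1,9.5],[0.17,-0.1,10.2],[0.17,-0.1,10.2],[0.17,-0.1,10.2],[0.17,-0.1,10.2]],"rotation":[[0,0,0],[0,0,0],[0,0,0],[0,0,0],[0,0,0],[0,0,0],[0,0,0],[0,0,0],[0,0,0],[0,0,0]]}'
python3 - <<'E'
from h import *
from rig import ctrl
w=ctrl.snapshot("wrist");o=ctrl.observe();print(o["time"],o["tcp_pos"],o["ft_force"],o["grip_width"])
cv2.imwrite("pics/w5.png",w["image"][110:320,140:420,::-1].repeat(2,0).repeat(2,1))
E
```

```text
time: 4.63
tcp_pos: [507.4, 272.0, 40.5]
tcp_rot: [[0.592, 0.806, 0.002], [0.806, -0.592, 0.001], [0.002, 0.001, -1.0]]
ft_force: [-0.9, 0.3, -0.2]
grip_width: 53.9
grasp_force: 0.0
4.6833 [507.41634798 272.02292029  40.5421817 ] [-0.43608324  0.48344996  0.09865008] 53.604061469639554
```

View pics/w5.png

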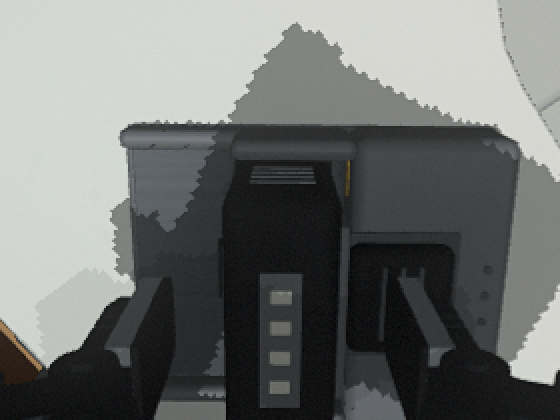

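Finger A is above the button (about (425,300)) and finger B about 12 mm in front of the pack. Both are clear, so I'll lower to just above the button, then press in small steps.

```bash
python3 -m handwheel '{"fingers":[0.37,0.37,0.37,0.37],"linear":[[0,0,0.5],[0,0,1.1],[0,0,1.2],[0,0,1.2]],"rotation":[[0,0,0],[0,0,0],[0,0,0],[0,0,0]]}'
python3 -m handwheel '{"fingers":[0.37,0.37,0.37,0.37],"linear":[[0,0,0.15],[0,0,0.3],[0,0,0.3],[0,0,0.3]],"rotation":[[0,0,0],[0,0,0],[0,0,0],[0,0,0]]}'
```

```text
time: 5.02
tcp_pos: [506.9, 271.7, 27.2]
tcp_rot: [[0.592, 0.806, 0.001], [0.806, -0.592, 0.0], [0.001, 0.0, -1.0]]
ft_force: [0.3, 0.3, 0.7]
grip_width: 53.5
grasp_force: 0.2
time: 5.35
tcp_pos: [506.2, 271.9, 24.4]
tcp_rot: [[0.593, 0.805, -0.0], [0.805, -0.593, 0.0], [0.0, -0.001, -1.0]]
ft_force: [-1.9, 2.1, 3.8]
grip_width: 54.3
grasp_force: 3.0
```

```bash
python3 -m handwheel '{"fingers":[0.37,0.37,0.37,0.37,0.37,0.37],"linear":[[0,0,0.05],[0,0,0.05],[0,0,0.05],[0,0,0.05],[0,0,0.05],[0,0,0.05]],"rotation":[[0,0,0],[0,0,0],[0,0,0],[0,0,0],[0,0,0],[0,0,0]]}'
python3 - <<'E'
from h import *
from rig import ctrl
w=ctrl.snapshot("wrist");o=ctrl.observe();print(o["time"],o["tcp_pos"],o["ft_force"],o["grip_width"],o["grasp_force"])
cv2.imwrite("pics/w6.png",w["image"][110:320,140:420,::-1].repeat(2,0).repeat(2,1))
E
```

```text
time: 5.85
tcp_pos: [506.2, 271.9, 24.0]
tcp_rot: [[0.593, 0.805, -0.001], [0.805, -0.593, 0.0], [-0.0, -0.001, -1.0]]
ft_force: [-2.7, 2.7, 5.5]
grip_width: 53.6
grasp_force: 3.5
5.9 [506.19259643 271.88569433  23.96452713] [-3.28778418  2.91806161  5.77031493] 53.88619566298845 3.524951934814453
```

View pics/w6.png

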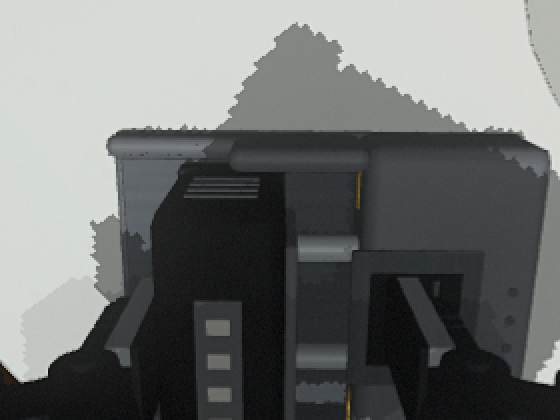

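The picture shows the pack (155–285) sprung out by roughly 14 mm, with the two spring pushers visible behind it. It stands upright against the left finger, and the button is down. I'll hand in.

```bash
python3 -m handwheel '{"fingers":[0.37,0.37,0.37,0.37],"linear":[[0,0,0],[0,0,0],[0,0,0],[0,0,0]],"rotation":[[0,0,0],[0,0,0],[0,0,0],[0,0,0]]}'; python3 -c "
from rig import ctrl
print(ctrl.hand_in())"
```

```text
time: 6.23
tcp_pos: [506.2, 271.9, 24.0]
tcp_rot: [[0.593, 0.805, -0.0], [0.805, -0.593, 0.0], [0.0, -0.001, -1.0]]
ft_force: [-1.8, 2.5, 6.0]
grip_width: 53.9
grasp_force: 3.5
the job is handed in; nothing more can be done
None
```

I pressed the release button with one fingertip; the pack sprang about 14 mm out and was held upright on the deck against the other finger at about 3.5 N when I handed in at about 6.2 s (no verdict was returned).

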